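# Open the printer's ink hatch and release the large cartridge

## Robot

A 6-joint arm with a two-finger parallel gripper is mounted at the origin on the work surface. World frame = base frame: x ahead of the robot, y to its left, z up, the work surface at z = 0. Lengths are in mm, angles in rad, forces in N, time in s.
With the tool pointing down it reaches from about 400 to 825 mm from the base axis. Payload 7 kg.
Tool frame: the origin (TCP) lies at the very end of the fingers, on their centre line; the grasp point (between the pads) lies 19 mm behind it; z points along the fingers, y is the direction in which the jaws open and shut (so a half turn about z gives the same grasp; the last joint's range is limited). The gripper opens to 88 mm and grips with 3 to 60 N. Pads are 19 mm wide; open, the fingers measure 130 mm over their backs; the gripper's body (78 mm by 193 mm) begins 47 mm behind the grasp point.
Start: joints at [1.601, 0.359, 0.012, 0, -1.224, -0.288], TCP at [172.104, 652.668, 226.561] pointing down, gripper open.
Joint ranges: [-3.07, 3.07], [-1.43, 2.12], [-1.02, 1.25], [-3.03, 1.67], [-3.05, -0], [-3.03, 3.03]. Speed limits (rad/s): [2.39, 2.39, 3.01, 3.14, 3.14, 3.14].

## Interface

Orientations are given as [roll, pitch, yaw] about the fixed x, y, z axes, in that order (R = Rz(yaw) Ry(pitch) Rx(roll)).
In Python, from bench import manip gives the robot as it stands.
- The arm moves only by the shell command python3 -m handwheel 'ROWS' [OPENING] [FORCE]. ROWS is a JSON object of lists of equal length, an entry for each row: "delta_pos": the shift along the world's x, y, z in cm, a list of three; "dr": the turn, a rotation vector about the world's x, y, z in degrees, a list of three. In form: {"delta_pos": [[x, y, z], ...], "dr": [[ax, ay, az], ...]}. A call has 1 to 12 rows; each row is the pose to reach, as a shift and turn from the pose commanded when the call began; what a row does not reach only later rows make up. A row lasts 1/10 s, in which the tool goes at most 50 mm and 8.59 degrees, less where a joint would pass 70% of its speed; a pose out of reach is approached as far as the arm can. A call with a gripper value outside its range is refused whole. OPENING is the opening, from 0 (shut) to 1 (fully open), set as the call begins (- or left out, the last holds). The fingers move at their own pace and stop on an object; FORCE is the grip in N (left out, the last holds). Time passes only in rows, so rows that repeat a pose let the fingers close. It gives the time, the measured TCP pose, the force and the opening at its end, in the units of the state.
- manip.get_state(): the state, without advancing time (a new reading comes with each control period).
- manip.read_camera(name): name is "scene" or "top" or "wrist"; returns the picture (384x512x3 uint8, red, green, blue); there is no depth.
- manip.camera_info(name): a dict with "camera_matrix" (3x3 intrinsics, pixels), "k1" (the pictures are not rectified: a ray, as slopes to the right and down, at radius r is drawn at 1 + k1 r^2 times it, then the intrinsics apply), "camera_from_world" (4x4, takes a point from world to camera coordinates); the wrist camera has in their place "hand_eye" (4x4, takes a point from camera to tool coordinates, whose origin is the TCP and whose axes are the flange's). Camera axes: x right, y up, looking along -z (the intrinsics and any distortion apply to the point x, -y, -z); pixel columns grow to the right and rows downward; lengths in mm; the calibration is good to about 2 mm. A picture is of the moment at which its call begins: read the wrist's pose just before it. camera_info takes no time and is no camera call.
- manip.sign_off(): hands the job in, once; it reports no verdict.
The state is a dict: "time_s": time; "joint_positions": joint angles; "dq": joint speeds; "tau": joint torques, N m; "eef_pos": TCP position; "orientation": TCP orientation; "wrist_force": force on the tool from outside, world axes, zero at the start; "ft_torque": the same for the moment, N m; "opening": finger opening in mm.
Only numpy, scipy, OpenCV 4.12 (cv2) and the standard library are available. Lean on these libraries where they do the work, as an engineer would, in place of code of your own. Each camera call takes 0.05 s, during which the arm holds its last target.

## Task

Get the office printer ready for an ink change, with fingertip presses only: press the free edge of the closed ink hatch on top of the printer so that its catch lets go and the hatch springs wide open by itself, then press the long cartridge in the bay down until its catch lets go and it pops up. Leave it standing popped up in its holder (do not pull it out), leave the three short cartridges seated, and leave the carton and the stapler on the printer and the mug on the desk where they are.

Things in the scene. Friction and masses are not known exactly. Their poses are not given: they have to be found in the camera images.
- printer: White office printer fixed on the desk, 360 mm deep (its x), 440 mm wide (its y), 180 mm high. Origin: centre of its underside; x points from its front (which faces the robot) to its back, y to its left as the robot sees it, z up. Front right in its top is the ink bay, an opening 158 x 146 mm centred at x -89, y -133 mm in this frame, covered by the ink hatch.
- hatch (a joint): Hatch angle (rad): 0 closed and latched, as at the start; 2.0 wide open, leaning out over the printer's right side; -0.05 pressed down to its stop. A press about 4 to 5 mm down at the marked place (about 5 N; stop at about 6 mm) frees the touch catch; once the finger goes away upward, a damped spring swings the hatch wide open in about 3 s, and it stays open.
- hatch_hinge (a point): Middle of the hatch's hinge line, which runs along the printer's x at its right-hand (-y) edge, 183 mm above the desk. The hatch is a white panel 150 mm (printer's x) x 144 mm (printer's y) x 10 mm; its top stands 8 mm above the printer's top, 188 mm above the desk. Its free edge, towards the middle of the printer, is 146 mm from the hinge.
- hatch_press (a point): Pressing place on the hatch's top face, marked by three small moulded ribs: 22 mm in from the middle of the free edge, 124 mm from the hinge. It moves with the hatch.
- cart_xl (a joint): Height (m) of the long cartridge: 0 seated and latched, about 0.009 popped up, -0.007 pressed to its stop. Dark block 28 mm wide (printer's x), 100 mm long (printer's y), 52 mm high, in one of four places in the bay under the hatch (which one varies). A press 4 to 5 mm down (about 5 N) frees its catch; when the finger goes away it springs up about 9 mm and stays.
- cart_xl_pad (a point): Centre of the top of the long cartridge's push pad, a raised block 18 mm (printer's x) x 26 mm (printer's y) x 7 mm at the cartridge's end nearest the hatch's free edge. Seated, the pad's top is 160 mm above the desk, 20 mm below the printer's top. It moves with the cartridge.
- cart_a (a joint): Height (m) of a short cartridge, 28 x 64 x 52 mm, with the same push pad and catch; 0 seated (as it must stay), 0.009 popped up. The four cartridges lie side by side, 36 mm apart along the printer's x; the long one reaches further towards the hinge.
- cart_b (a joint): The same for the second short cartridge.
- cart_c (a joint): The same for the third short cartridge.
- carton: Bystander: flat cardboard carton, 75 x 125 x 34 mm, loose on the printer's top behind and left of the hatch. Origin: centre of its underside.
- stapler: Bystander: stapler, 135 x 34 x about 57 mm high, loose on the printer's top left of the hatch. Origin: centre of its underside, x along its length.
- mug: Bystander: white mug, 82 mm across, 95 mm high, on the desk left of the printer. Origin: centre of its underside.

How it is judged:
By the outcome, as a careful person would: the job done as asked, in the order asked, and still so for the second after the job is handed in, with the robot touching nothing.
It also fails if it takes over 40 s, if anything falls off the work surface, if the arm or the gripper's body presses on something with over 40 N, if the wrist force passes 120 N, or if a joint passes its speed limit or range.

## Working session

There is one attempt and no reset: what is moved stays moved. The work goes in short steps, Python scripts to look and compute and a shell command to move; the robot and the scene stay as the last step left them, time stands still between calls to the robot, and variables do not carry over. Pictures are saved under pics/ and viewed, and the job is handed in when it is done.

```bash
mkdir -p pics; ls
cat > h.py <<'E'
import numpy as np, cv2
from bench import manip
from scipy.spatial.transform import Rotation as R
def snap(n,f):
    s=manip.get_state(); im=manip.read_camera(n)
    cv2.imwrite('pics/'+f,cv2.cvtColor(im,cv2.COLOR_RGB2BGR)); return im,s
def pose(n,s=None):
    i=manip.camera_info(n)
    if n=='wrist':
        T=np.eye(4);T[:3,:3]=R.from_euler('xyz',s['orientation']).as_matrix();T[:3,3]=s['eef_pos']
        W=T@np.array(i['hand_eye'])
    else: W=np.linalg.inv(np.array(i['camera_from_world']))
    return np.array(i['camera_matrix']),i['k1'],W
def onplane(n,px,z,s=None):
    K,k1,W=pose(n,s)
    u=cv2.undistortPoints(np.array(px,float).reshape(-1,1,2),K,np.array([k1,0,0,0.])).reshape(-1,2)
    d=np.c_[u[:,0],-u[:,1],-np.ones(len(u))]@W[:3,:3].T
    o=W[:3,3]; return o+d*((z-o[2])/d[:,2])[:,None]
def proj(n,P,s=None):
    K,k1,W=pose(n,s); p=(np.array(P,float).reshape(-1,3)-W[:3,3])@W[:3,:3]
    return cv2.projectPoints(p*[1,-1,-1],np.zeros(3),np.zeros(3),K,np.array([k1,0,0,0.]))[0].reshape(-1,2)
E
python3 - <<'E'
from h import *
for n in ('scene','top','wrist'): snap(n,n+'0.png'); print(manip.camera_info(n))
print(manip.get_state())
E
```

```text
pics
{'camera_matrix': array([[410.08204429,   0.        , 255.09016697],
       [  0.        , 410.08204429, 190.56879919],
       [  0.        ,   0.        ,   1.        ]]), 'k1': -0.02004638883225061, 'camera_from_world': array([[ 8.87494878e-01,  4.60816567e-01,  9.65958465e-04,
        -5.76268836e+02],
       [-3.04321975e-01,  5.84522504e-01,  7.52144652e-01,
        -2.22268625e+01],
       [ 3.46036092e-01, -6.67818489e-01,  6.58997336e-01,
        -1.25262768e+03],
       [ 0.00000000e+00,  0.00000000e+00,  0.00000000e+00,
         1.00000000e+00]])}
{'camera_matrix': array([[358.31118789,   0.        , 261.03795196],
       [  0.        , 358.31118789, 194.0636706 ],
       [  0.        ,   0.        ,   1.        ]]), 'k1': -0.10826839229092547, 'camera_from_world': array([[ 1.89821026e-02, -9.99287986e-01,  3.26067718e-02,
         1.15167106e+02],
       [ 9.93707305e-01,  2.24567058e-02,  1.09733719e-01,
        -6.00717370e+02],
       [-1.10387828e-01,  3.03186106e-02,  9.93426046e-01,
        -1.04561476e+03],
       [ 0.00000000e+00,  0.00000000e+00,  0.00000000e
[... 556 characters left out ...]
0,
         1.00000000e+00]])}
{'time_s': 0.15, 'joint_positions': array([ 1.60107514e+00,  3.59236333e-01,  1.12839278e-02, -2.41725373e-04,
       -1.22410687e+00, -2.88122998e-01]), 'dq': array([ 0.0015438 , -0.00205315,  0.00319024,  0.00043886,  0.00091388,
        0.00131801]), 'tau': array([-1.03629682e-03, -5.83273387e+01,  2.93295014e+01,  7.00117797e+00,
        8.86859576e-03, -1.04686369e-04]), 'eef_pos': array([172.0441411 , 652.33017619, 225.83755716]), 'orientation': array([ 3.14031719e+00, -1.41000661e-04, -2.57926370e-01]), 'wrist_force': array([ 0.24714358, -0.3148465 , -1.13373482]), 'ft_torque': array([-0.0218619 , -0.03066564, -0.04267751]), 'opening': 87.34539331098541}
```

View pics/scene0.png

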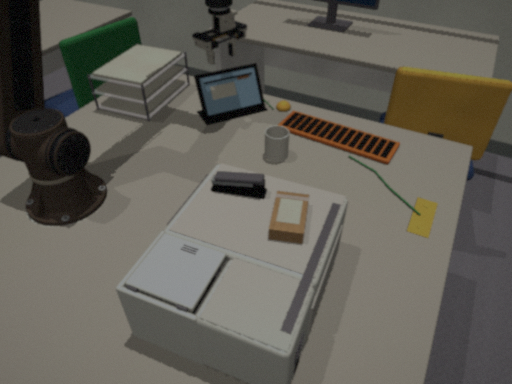

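View pics/top0.png

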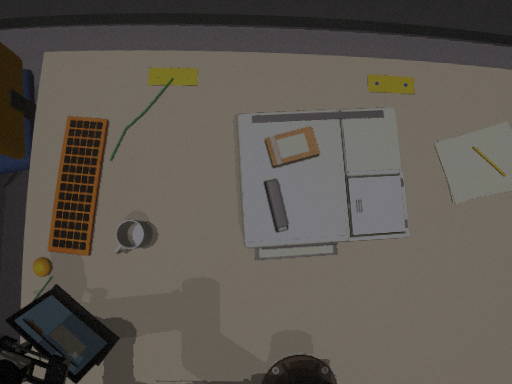

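The scene view has the printer at the centre bottom. In the top view the hatch is the panel around (377,205), with its ribs at about (359,205). The stapler is at (276,205), the carton at (292,146) and the mug at (131,235). I'll zoom in on the hatch.

Run:
```python
from h import *
a=cv2.imread('pics/top0.png')[95:265,225:425]
cv2.imwrite('pics/topz.png',cv2.convertScaleAbs(cv2.resize(a,None,fx=4,fy=3.5,interpolation=cv2.INTER_CUBIC)[:595],alpha=1.3))
a=cv2.imread('pics/scene0.png')[160:370,110:360]
cv2.imwrite('pics/scenez.png',cv2.convertScaleAbs(cv2.resize(a,None,fx=2.8,fy=2.8,interpolation=cv2.INTER_CUBIC),alpha=1.3))
```

```text
(no output)
```

View pics/topz.png

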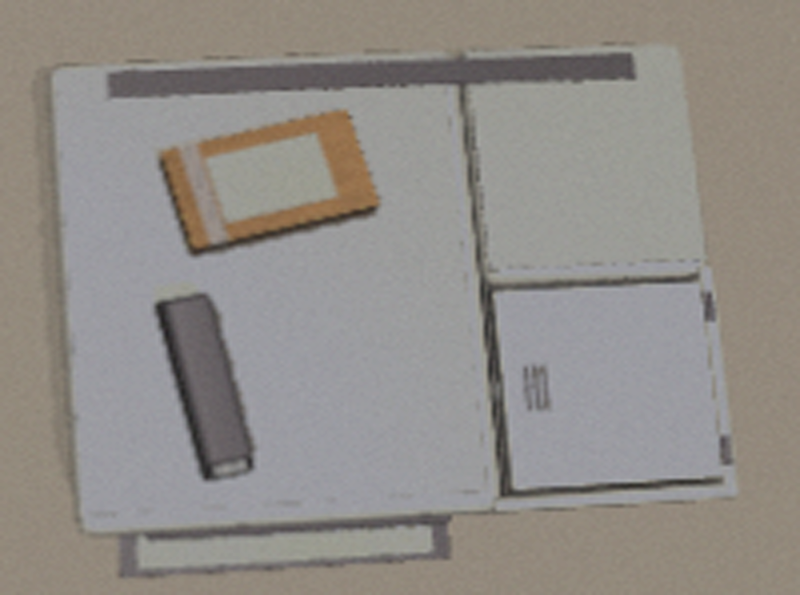

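View pics/scenez.png

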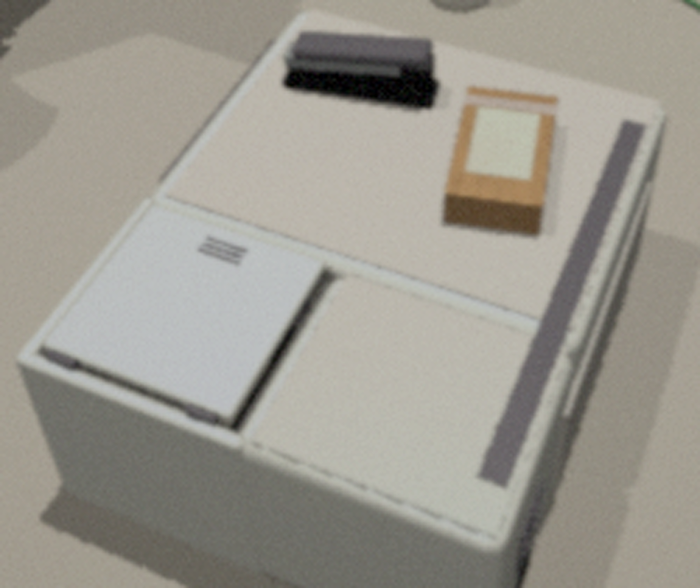

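Run:
```python
from h import *
f=lambda x,y:((x+.5)/4-.5+225,(y+.5)/3.5-.5+95)
g=lambda x,y:((x+.5)/2.8-.5+110,(y+.5)/2.8-.5+160)
C=onplane('top',[f(53,68),f(681,47),f(735,496),f(82,530)],180); print('top BL BR FR FL',C.round(1))
S=onplane('scene',[g(302,10),g(662,105),g(500,548),g(20,357)],180);print('scene FL BL BR FR',S.round(1))
print('rib top',onplane('top',[f(537,388)],189),'scene',onplane('scene',[g(222,249)],189))
print('hatch top FEb,FEf',onplane('top',[f(493,290),f(510,492),f(700,280),f(722,480)],188))
for C in (C,S[[1,2,3,0]]):
  m=np.array([[180,220],[180,-220],[-180,-220],[-180,220]],float)
  c=C[:,:2].mean(0);d=C[:,:2]-c
  th=np.arctan2((m[:,0]*d[:,1]-m[:,1]*d[:,0]).sum(),(m*d).sum());
  Rm=np.array([[np.cos(th),-np.sin(th)],[np.sin(th),np.cos(th)]])
  print(c,th,'resid',(d@Rm-m).round(1).tolist(),'press',c+Rm@[-89,-76-7],c+Rm@[-89,-220+124+4])
```

```text
top BL BR FR FL [[ 794.5  197.9  180. ]
 [ 828.3 -232.2  180. ]
 [ 478.  -259.5  180. ]
 [ 447.4  170.2  180. ]]
scene FL BL BR FR [[ 451.   165.3  180. ]
 [ 795.9  193.5  180. ]
 [ 833.9 -234.6  180. ]
 [ 483.4 -262.1  180. ]]
rib top [[ 556.52008896 -122.33332006  189.        ]] scene [[ 557.19025133 -121.9996872   189.        ]]
hatch top FEb,FEf [[ 629.49547766  -94.01277187  188.        ]
 [ 479.46072453 -104.27517791  188.        ]
 [ 641.06170217 -235.31780452  188.        ]
 [ 489.89600723 -247.05079954  188.        ]]
[637.07223418 -30.87965991] 0.07636518421846823 resid [[-5.5, -3.9], [-4.6, 4.7], [4.0, 4.2], [6.2, -5.0]] press [ 554.66376776 -120.42766191] [ 555.35038661 -129.40143227]
[641.0581069  -34.48333461] 0.08125488868802082 resid [[-7.1, -5.3], [-4.0, 4.9], [4.4, 5.9], [6.8, -5.5]] press [ 559.08848716 -124.43321754] [ 559.81897672 -133.40352328]
```

```bash
python3 -m handwheel '{"delta_pos":[[0,0,4],[4,-4,8],[8,-10,10],[12,-16,10],[16,-22,10],[20,-28,10],[24,-36,10],[28,-44,10],[32,-52,10],[36,-60,10],[38,-66,10],[38.5,-72,10]],"dr":[[0,0,0],[0,0,2],[0,0,4],[0,0,6],[0,0,8],[0,0,10],[0,0,12],[0,0,14],[0,0,16],[0,0,18],[0,0,19],[0,0,19.2]]}' 0 10
```

```text
time_s: 1.35
eef_pos: [450.1, 193.5, 325.5]
orientation: [-3.141, -0.0, 0.078]
wrist_force: [1.2, -0.1, -0.3]
opening: 1.3
```

```bash
python3 -m handwheel '{"delta_pos":[[2,-5,0],[4,-10,0],[6,-15,0],[8,-20,0],[10,-25,0],[10.5,-29,0],[10.5,-29,0],[10.5,-29,0],[10.5,-29,0]],"dr":[[0,0,0],[0,0,0],[0,0,0],[0,0,0],[0,0,0],[0,0,0],[0,0,0],[0,0,0],[0,0,0]]}'
python3 - <<'E'
from h import *
im,s=snap('wrist','w1.png'); print(s['eef_pos'],s['orientation'],s['joint_positions'],s['opening'],s['wrist_force'])
print(proj('wrist',[[557,-122,188]],s), proj('wrist',[s['eef_pos']],s))
snap('scene','s1.png')
E
```

```text
time_s: 2.25
eef_pos: [554.5, -94.2, 325.3]
orientation: [-3.141, 0.0, 0.077]
wrist_force: [-0.7, 0.7, 1.2]
opening: 0.5
[554.46900194 -94.24724595 325.2963238 ] [-3.14132108e+00  4.49694132e-04  7.67506546e-02] [ 1.79412768e-01  1.24346208e-01 -7.62128631e-02 -3.22672806e-04
 -1.37065676e+00  1.46819837e+00] 0.5238865034629914 [-0.68330424  0.71735103  1.21206896]
[[278.74371199 182.00921114]] [[250.47869654 237.76796955]]
```

View pics/w1.png

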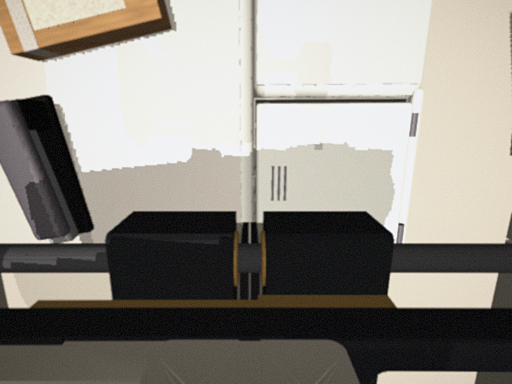

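View pics/s1.png

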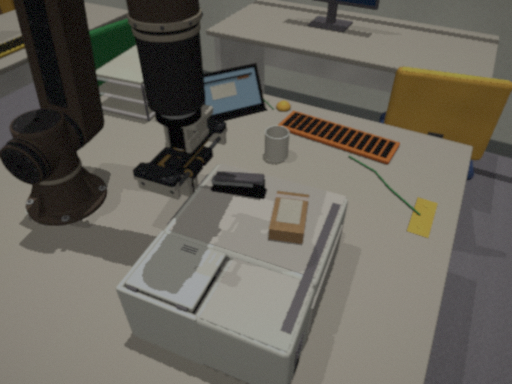

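Run:
```python
from h import *
s=manip.get_state(); p=s['eef_pos']
print(proj('scene',[p,p+[0,0,66],p+[0,0,100]]))
print(onplane('wrist',[[279,183]],189,s))
a=cv2.imread('pics/s1.png')[90:280,110:300]; cv2.imwrite('pics/s1z.png',cv2.resize(a,None,fx=3.1,fy=3.1,interpolation=cv2.INTER_CUBIC))
K,k,W=pose('wrist',s);print(W[:3,3])
for x in [[60,155],[90,230],[40,240],[172,25],[15,58]]: print(onplane('wrist',[x],[237,215][x[1]<60],s).round())
```

```text
[[188.75143382 190.89592825]
 [184.89944156 163.43256487]
 [182.73926217 147.99301277]]
[[ 556.39512285 -121.44560967  189.        ]]
[620.16848888 -87.57765201 483.14694914]
[[576.  59. 237.]]
[[514.  38. 237.]]
[[502.  81. 237.]]
[[681. -22. 215.]]
[[647. 102. 215.]]
```

View pics/s1z.png

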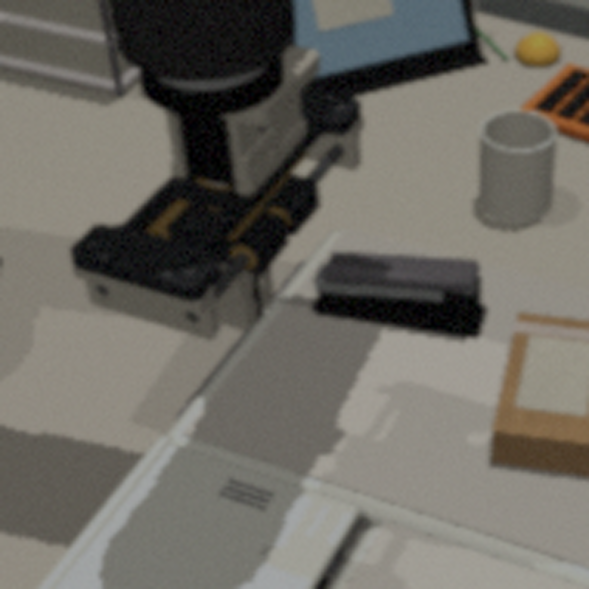

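```bash
python3 -m handwheel '{"delta_pos":[[0.2,-2.8,-2],[0.2,-2.8,-5],[0.2,-2.8,-9],[0.2,-2.8,-12],[0.2,-2.8,-12.8],[0.2,-2.8,-12.8],[0.2,-2.8,-12.8]],"dr":[[0,0,0],[0,0,0],[0,0,0],[0,0,0],[0,0,0],[0,0,0],[0,0,0]]}'
python3 - <<'E'
from h import *
im,s=snap('wrist','w2.png'); print(s['eef_pos'],s['wrist_force'])
E
```

```text
time_s: 3.05
eef_pos: [557.9, -122.0, 199.4]
orientation: [3.141, -0.002, 0.079]
wrist_force: [0.6, 0.5, 0.8]
opening: 0.8
[ 557.86385475 -121.9872188   199.41561292] [0.60201951 0.51176206 0.79803377]
```

View pics/w2.png

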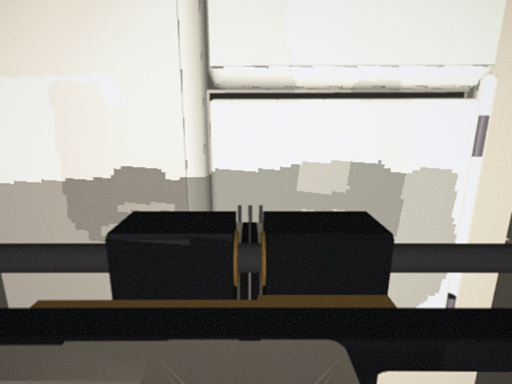

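The fingers line up with the ribs, at (250,215). I'll press now.

```bash
python3 -m handwheel '{"delta_pos":[[0,0,-0.5],[0,0,-0.9],[0,0,-1.1],[0,0,-1.3],[0,0,-1.4],[0,0,-1.5],[0,0,-1.5]],"dr":[[0,0,0],[0,0,0],[0,0,0],[0,0,0],[0,0,0],[0,0,0],[0,0,0]]}'
```

```text
time_s: 3.8
eef_pos: [557.0, -122.4, 183.0]
orientation: [3.142, -0.001, 0.077]
wrist_force: [-0.7, 3.0, 5.6]
opening: 0.3
```

```bash
python3 -m handwheel '{"delta_pos":[[0,0,-0.1],[0,0,-0.1],[0,0,4],[0,0,8],[0,2,12],[0,6,15],[0,10,17],[0,12,17],[0,12,17],[0,12,17]],"dr":[[0,0,0],[0,0,0],[0,0,0],[0,0,0],[0,0,0],[0,0,0],[0,0,0],[0,0,0],[0,0,0],[0,0,0]]}'
python3 - <<'E'
from h import *
snap('scene','s2.png'); snap('wrist','w3.png')
E
```

```text
time_s: 4.8
eef_pos: [556.4, -2.5, 352.0]
orientation: [3.141, 0.001, 0.078]
wrist_force: [0.7, -0.4, 0.1]
opening: 0.9
```

View pics/s2.png

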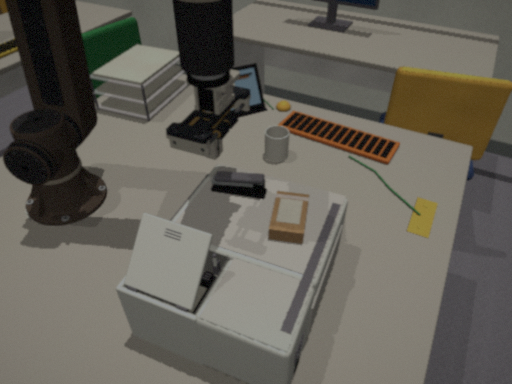

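View pics/w3.png

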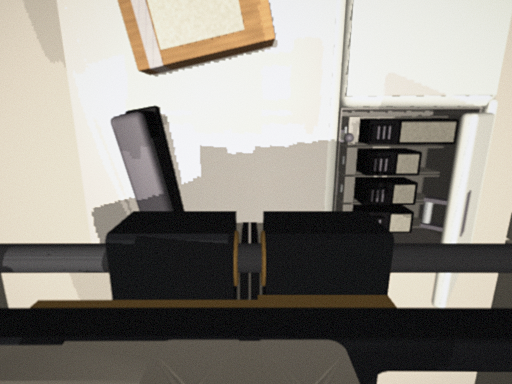

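The hatch is swinging open. The long cartridge is the rearmost one, at wrist row 131. I'll wait for the hatch to finish.

```bash
Z='0'; python3 -m handwheel '{"delta_pos":[[0,0,0],[0,0,0],[0,0,0],[0,0,0],[0,0,0],[0,0,0],[0,0,0],[0,0,0],[0,0,0],[0,0,0],[0,0,0],[0,0,0]],"dr":[[0,0,0],[0,0,0],[0,0,0],[0,0,0],[0,0,0],[0,0,0],[0,0,0],[0,0,0],[0,0,0],[0,0,0],[0,0,0],[0,0,0]]}'
python3 -m handwheel '{"delta_pos":[[0,-2,0],[0,-4,0],[0,-6,0],[0,-8,-1],[0,-8,-2],[0,-8,-2],[0,-8,-2],[0,-8,-2],[0,-8,-2],[0,-8,-2]],"dr":[[0,0,0],[0,0,0],[0,0,0],[0,0,0],[0,0,0],[0,0,0],[0,0,0],[0,0,0],[0,0,0],[0,0,0]]}'
python3 - <<'E'
from h import *
im,s=snap('wrist','w4.png'); snap('scene','s3.png'); snap('top','t3.png')
print(s['eef_pos'].tolist(),s['orientation'].tolist())
a=cv2.imread('pics/w4.png')[60:240,180:400]; cv2.imwrite('pics/w4z.png',cv2.convertScaleAbs(cv2.resize(a,None,fx=3.3,fy=3.3,interpolation=cv2.INTER_CUBIC),alpha=1.3))
E
```

```text
time_s: 6.1
eef_pos: [556.7, -2.5, 352.5]
orientation: [3.142, 0.0, 0.077]
wrist_force: [-0.4, 0.1, 0.3]
opening: 0.7
time_s: 7.1
eef_pos: [556.9, -82.1, 332.9]
orientation: [-3.142, -0.001, 0.078]
wrist_force: [-0.4, -0.1, 0.2]
opening: 0.5
[556.8840385122191, -82.09790302565416, 332.90006405464953] [-3.1415610476349984, -0.0005746637765049467, 0.07794894254747176]
```

View pics/w4z.png

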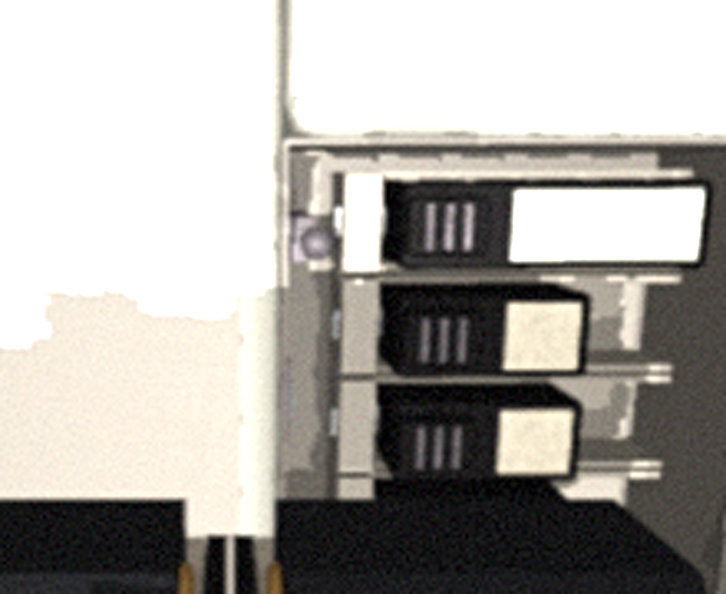

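View pics/s3.png

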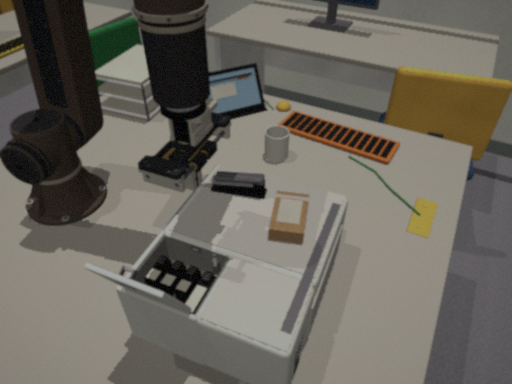

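View pics/t3.png

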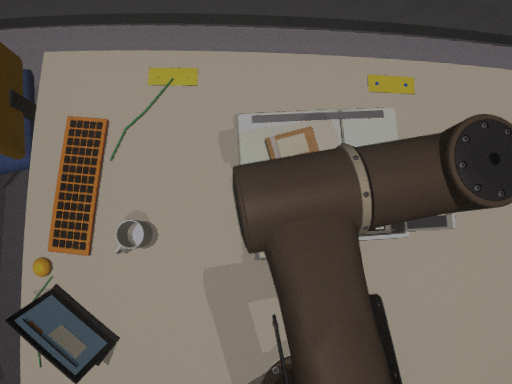

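The hatch is wide open. In the zoomed wrist view the long cartridge's pad ribs are at about (449,227), and the short cartridges' ribs are at (443,341) and (438,448).

Run:
```python
from h import *
s=dict(eef_pos=[556.884,-82.098,332.9],orientation=[-3.14156,-.00057,.07795])
f=lambda x,y:((x+.5)/3.3-.5+180,(y+.5)/3.3-.5+60)
P=onplane('wrist',[f(449,227),f(443,341),f(438,448),f(707,185),f(707,265)],160,s);print(P.round(1))
E=onplane('wrist',[f(287,145),f(287,250)],180,s);print('bay edge',E.round(1))
th=.078;Rm=np.array([[np.cos(th),-np.sin(th)],[np.sin(th),np.cos(th)]])
c=np.array([556.8,-122])-Rm@[-89,-82]
for q in list(P)+list(E): print(((q[:2]-c)@Rm).round(1))
print(proj('scene',P[:1]))
for d in range(4): print((c+Rm@[-89+54-36*d,-85]).round(1))
a=cv2.imread('pics/s3.png')[220:330,80:240]; cv2.imwrite('pics/s3z.png',cv2.convertScaleAbs(cv2.resize(a,None,fx=5,fy=5,interpolation=cv2.INTER_CUBIC),alpha=1.5))
```

```text
[[ 611.7 -146.4  160. ]
 [ 575.6 -149.2  160. ]
 [ 539.9 -152.2  160. ]
 [ 630.7 -224.8  160. ]
 [ 606.3 -229.6  160. ]]
bay edge [[631.9 -92.2 180. ]
 [601.9 -95.  180. ]]
[ -36.2 -110.6]
[ -72.3 -110.6]
[-108.2 -110.8]
[ -23.4 -190.2]
[ -48.  -193.1]
[-11.8 -58.2]
[-41.9 -58.6]
[[205.85544361 275.46401301]]
[ 610.9 -120.8]
[ 575.  -123.6]
[ 539.1 -126.4]
[ 503.2 -129.2]
```

View pics/s3z.png

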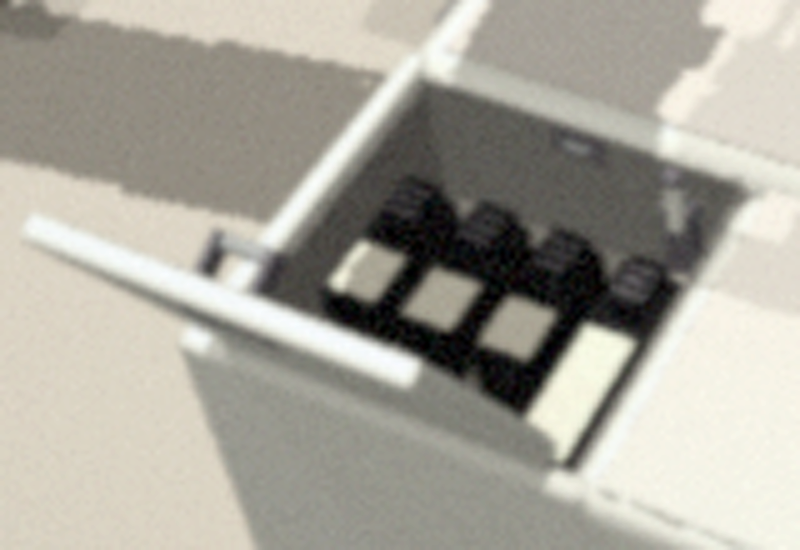

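```bash
python3 -m handwheel '{"delta_pos":[[3,-3,0],[5.44,-6.04,0],[5.44,-6.04,-2],[5.44,-6.04,-5],[5.44,-6.04,-9],[5.44,-6.04,-12],[5.44,-6.04,-14],[5.44,-6.04,-15],[5.44,-6.04,-15.8],[5.44,-6.04,-15.8],[5.44,-6.04,-15.8]],"dr":[[0,0,0],[0,0,0],[0,0,0],[0,0,0],[0,0,0],[0,0,0],[0,0,0],[0,0,0],[0,0,0],[0,0,0],[0,0,0]]}'
python3 - <<'E'
from h import *
snap('scene','s4.png'); im,s=snap('wrist','w5.png'); print(s['eef_pos'],s['wrist_force'])
a=cv2.imread('pics/s4.png')[150:330,80:280]; cv2.imwrite('pics/s4z.png',cv2.convertScaleAbs(cv2.resize(a,None,fx=3.3,fy=3.3,interpolation=cv2.INTER_CUBIC),alpha=1.5))
E
```

```text
time_s: 8.35
eef_pos: [611.8, -143.0, 175.6]
orientation: [3.141, -0.001, 0.078]
wrist_force: [-0.3, -0.1, -0.1]
opening: 0.4
[ 611.82020913 -142.98823593  175.80370847] [-0.67262258  0.23123717 -0.54817167]
```

View pics/s4z.png

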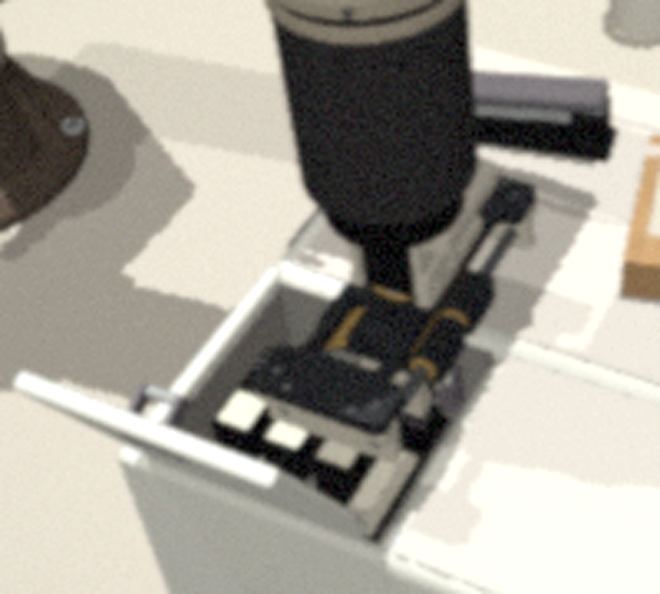

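View pics/w5.png

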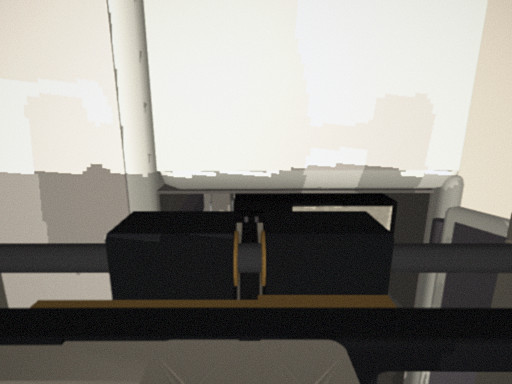

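The finger is over the long cartridge's pad. The hatch, at the right edge of the wrist view, is clear of the gripper. Pressing now.

```bash
python3 -m handwheel '{"delta_pos":[[0,0,-0.8],[0,0,-1.2],[0,0,-1.5],[0,0,-1.7],[0,0,-1.8],[0,0,-1.9],[0,0,-2],[0,0,-2],[0,0,-2]],"dr":[[0,0,0],[0,0,0],[0,0,0],[0,0,0],[0,0,0],[0,0,0],[0,0,0],[0,0,0],[0,0,0]]}'
```

```text
time_s: 9.35
eef_pos: [611.0, -142.9, 154.9]
orientation: [3.142, -0.0, 0.077]
wrist_force: [-2.6, 1.8, 5.1]
opening: 0.8
```

```bash
python3 -m handwheel '{"delta_pos":[[0,0,-0.1],[0,0,-0.1],[0,0,2],[0,0,5],[0,0,9],[0,0,13],[0,3,17],[0,7,18],[0,11,18],[0,14,18],[0,14,18],[0,14,18]],"dr":[[0,0,0],[0,0,0],[0,0,0],[0,0,0],[0,0,0],[0,0,0],[0,0,0],[0,0,0],[0,0,0],[0,0,0],[0,0,0],[0,0,0]]}'
python3 - <<'E'
from h import *
snap('scene','s5.png'); im,s=snap('wrist','w6.png'); print(s['eef_pos'].tolist(),s['orientation'].tolist())
a=cv2.imread('pics/s5.png')[220:330,80:240]; cv2.imwrite('pics/s5z.png',cv2.convertScaleAbs(cv2.resize(a,None,fx=5,fy=5,interpolation=cv2.INTER_CUBIC),alpha=1.5))
E
```

```text
time_s: 10.55
eef_pos: [611.2, -2.2, 334.2]
orientation: [3.142, 0.0, 0.079]
wrist_force: [-0.3, 0.1, -0.5]
opening: 0.4
[611.2029676165703, -2.956935782591474, 334.2644049495407] [3.1414669410121814, 0.00015904354273099663, 0.07779573460274558]
```

View pics/s5z.png

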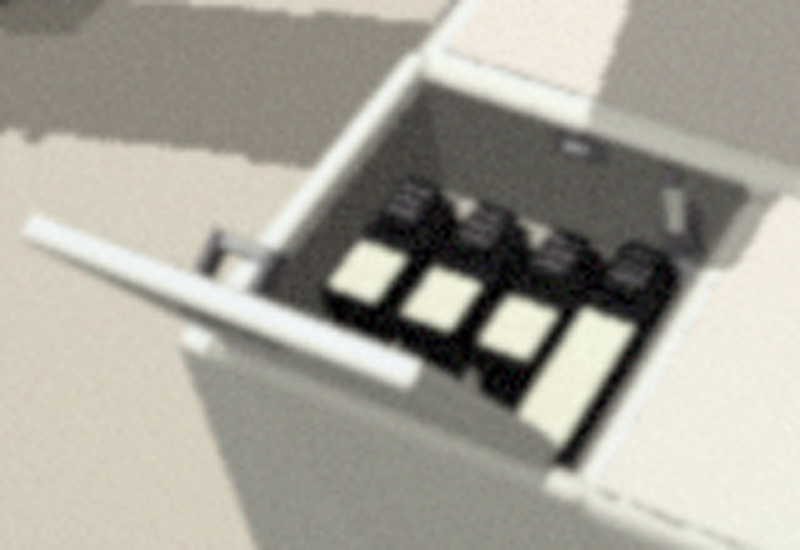

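View pics/w6.png

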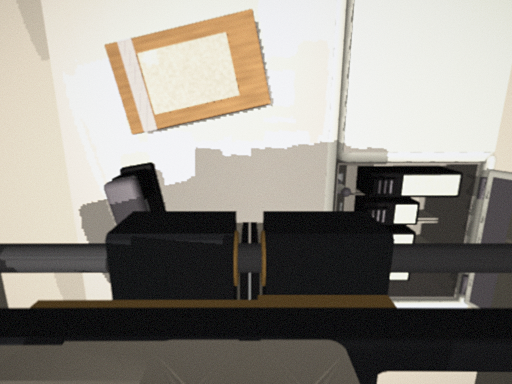

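View pics/s5.png

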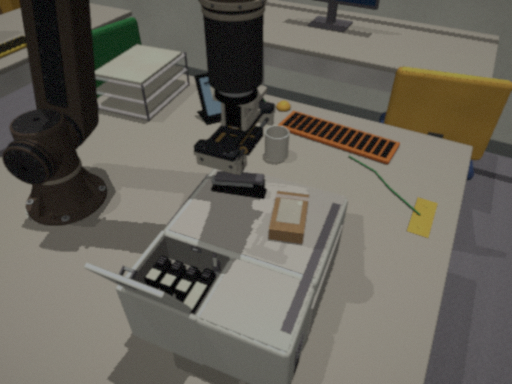

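In the zoomed scene view the long cartridge's label has risen about 15 px, which is about 3 real px or 8–9 mm. The short cartridges haven't moved. I'll let it settle and compare once more before handing in.

```bash
python3 -m handwheel '{"delta_pos":[[0,0,0],[0,0,0],[0,0,0],[0,0,0],[0,0,0],[0,0,0],[0,0,0],[0,0,0],[0,0,0],[0,0,0]],"dr":[[0,0,0],[0,0,0],[0,0,0],[0,0,0],[0,0,0],[0,0,0],[0,0,0],[0,0,0],[0,0,0],[0,0,0]]}'
python3 - <<'E'
from h import *
snap('scene','s6.png'); 
A,B,C=[cv2.imread('pics/'+n) for n in('s3.png','s6.png','scene0.png')]
def cr(a,y0,y1,x0,x1): return a[y0:y1,x0:x1]
for nm,I0,box in [('xl',A,(270,315,180,212)),('shorts',A,(255,296,143,188)),('hatch',A,(258,305,82,168)),('carton',C,(188,245,265,312)),('stapler',C,(168,197,207,268)),('mug',C,(124,166,258,292))]:
    a=np.float32(cv2.cvtColor(cr(I0,*box),cv2.COLOR_BGR2GRAY));b=np.float32(cv2.cvtColor(cr(B,*box),cv2.COLOR_BGR2GRAY))
    print(nm,cv2.phaseCorrelate(a,b,cv2.createHanningWindow(a.shape[::-1],cv2.CV_32F)))
print(manip.sign_off())
E
```

```text
time_s: 11.65
eef_pos: [611.1, -2.9, 334.6]
orientation: [3.142, -0.0, 0.077]
wrist_force: [0.6, -0.6, 0.1]
opening: 0.3
xl ((-0.37245718085426915, -2.2643594986875684), 0.6364842971165975)
shorts ((0.611251456728894, 0.3889179718065492), 0.9766847732920706)
hatch ((0.13538819204872254, -0.05610724139667411), 0.9848196007587292)
carton ((-0.16683898191298496, 0.007759980690124735), 0.8622717493110232)
stapler ((0.07831277518625512, 0.03689995964889903), 1.0578218559424082)
mug ((-0.142385033236895, 0.6491980889084132), 0.8113133218553331)
the job is handed in; nothing more can be done
None
```

The printer is ready for the ink change, and I handed the job in at about 11.7 s.

- **Hatch:** I pressed the ribbed spot about 5–6 mm down with shut fingers, at about 5.6 N. The hatch sprang wide open by itself, and it had not moved in the last picture.
- **Long cartridge:** it was in the rearmost place. I pressed its pad about 5–6 mm down, at about 5 N, and backed away upward, and it popped up. By eye its label rose about 3 px (about 8–9 mm). The automatic image comparison gave a weaker 2.3 px with only moderate confidence, but in the same direction.
- **Everything else:** the short cartridges, carton, stapler and mug shifted 0.75 px or less, with no sign that any of them moved. The largest shifts were the short cartridges (0.7 px) and the mug (0.65 px); I put these down to the arm's changing shadows.

The robot was touching nothing at the end. No check failed.

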